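# Stack the stepped spacers on a sprung rotor spindle

## Robot

A 6-joint arm with a two-finger parallel gripper is mounted at the origin on the work surface. World frame = base frame: x ahead of the robot, y to its left, z up, the work surface at z = 0. Lengths are in m, angles in rad, forces in N, time in s.
With the tool pointing down it reaches from about 0.375 to 0.9 m from the base axis. Payload 3.1 kg.
Tool frame: the origin (TCP) lies between the finger pads; the fingertips stand 22 mm ahead of it and the grasp point (between the pads) lies 3 mm ahead of it; z points along the fingers, y is the line along which they close (so a half turn about z gives the same grasp; the last joint's range is limited). The gripper opens to 87 mm and grips with 3 to 60 N. Pads are 19 mm wide; open, the fingers measure 117 mm over their backs; the gripper's body (75 mm by 190 mm) begins 51 mm behind the grasp point.
Start: joints at [-1.306, 0.527, 1.433, -0, 1.181, -0.178], TCP at [0.268, -0.564, 0.245] pointing down, gripper open.
Joint ranges: [-3.08, 3.08], [-0.75, 2.2], [0.22, 2.44], [-1.43, 4.57], [0, 2.65], [-2.85, 2.85]. Speed limits (rad/s): [2.79, 2.79, 3.14, 3.14, 3.14, 3.14].

## Interface

Orientations are given as a unit quaternion [x, y, z, w].
In Python, from rig import get_obs, camera, get_calibration, hand_in, cut_out gives the robot as it stands.
- The arm moves only by the shell command python3 -m inch 'ROWS' [OPENING] [FORCE]. ROWS is JSON, one flat list of numbers, 6 for each row, row after row: the shift along the tool's x, y, z scaled (see below), then the turn, a rotation vector about the tool's x, y, z scaled (see below). A call has 1 to 20 rows; each row is the pose to reach, as a shift and turn from the pose commanded when the call began, along the tool's axes at that moment; what a row does not reach only later rows make up. The controller multiplies each number of a shift by 0.08 m and each number of a turn by 90 degrees. A row lasts 1/12 s, in which the tool goes at most 41.7 mm and 7.16 degrees, less where a joint would pass 70% of its speed; a pose out of reach is approached as far as the arm can. A call with a number of a shift or a turn outside -1 to 1 is refused whole. A call with a gripper value outside its range is refused whole. OPENING is the finger opening in mm, from 0 to 87, set as the call begins (- or left out, the last holds). The fingers move at their own pace and stop on an object; FORCE is the grip in N (left out, the last holds). Time passes only in rows, so rows that repeat a pose let the fingers close. It gives the time, the measured TCP pose, the force, the opening and the grip force at its end, in the units of the state.
- get_obs(): the state, without advancing time (a new reading comes with each control period).
- camera(name): name is "scene" or "side" or "wrist"; returns the picture (420x560x3 uint8, red, green, blue); there is no depth.
- get_calibration(name): a dict with "vertical_fov" (degrees; the focal length in pixels is half the picture's height over the tangent of half this angle, whatever the lens; pixels are square), "cx", "cy" (the principal point, pixels), "D" ([k1, k2, p1, p2, k3] as OpenCV has them; the pictures are not rectified), "T" (4x4, takes a point from camera to world coordinates). Camera axes: x right, y down, z forward; pixel columns grow to the right and rows downward; lengths in m; the calibration is good to about 2 mm. A picture is of the moment at which its call begins: read the wrist's pose just before it. get_calibration takes no time and is no camera call; for the wrist camera it gives the pose at the moment of the call.
- hand_in(): hands the job in; it is judged then, once.
Trained networks look in the newest picture that a camera, given by its name, has taken for a name from the list of things; names that differ only in an ending like _2 or _b are one class to them, and where a whole thing is asked for, a point or a joint stands for the part that bears it (a point fixed in the world has none). Each returns a list of dicts, best first, with "conf" (0 to 1); they miss things now and then, are a little off and sometimes report something else, mostly with a low value. They report only what shows in the picture. A call takes as long as a camera call. They do not tell look-alikes from the thing itself.
- cut_out(camera, thing): "region" (420x560 bool, what is visible of it) and "bbox" ([left, top, right, bottom] in pixels, round what is visible of it).
The state is a dict: "time": time; "q": joint angles; "joint_velocities": joint speeds; "joint_torque": joint torques, N m; "position": TCP position; "tool_rot": TCP orientation; "ft_force": force on the tool from outside, world axes, zero at the start; "moment": the same for the moment, N m; "grip_width": finger opening in m; "grip_force": force on a finger pad.
Only numpy, scipy, OpenCV 4.12 (cv2) and the standard library are available. Lean on these libraries where they do the work, as an engineer would, in place of code of your own. Each camera call takes 0.05 s, during which the arm holds its last target. There are 200 camera calls.

## Task

Thread the three white spacer rings onto the upright spindle of the drive unit, the largest first at the bottom, then the medium, then the smallest on top. The sprung pads in the spindle hold each ring back, so press each one down until you feel it seat firmly on what lies below, with no gap, but gently: never lean hard on the spindle. Let go, and leave the glassware and bottles alone.

Things in the scene. Friction and masses are not known exactly. Their poses are not given: they have to be found in the camera images.
- spindle_tip (a point): the centre of the flat top of the fixed upright steel spindle, 18 mm in diameter and 54 mm tall above the seat; its top edge is chamfered over the last 3.5 mm to 15 mm diameter
- seat (a point): the middle of the round flat steel seat (48 mm in diameter) at the spindle's foot, 54 mm below the tip, on which the first spacer rests. In the spindle, centred 6.5, 19.5 and 32.5 mm above the seat, are three rings of sprung pads, each ramped above and below, about 12 mm tall and standing 2 mm proud; a spacer has to be pushed down over them (about 3 to 7 N, most at the ramps) and they hold it by friction wherever it is left
- drive: the drive unit, a fixed white box 170 x 150 mm whose flat top is 50 mm above its origin, standing on levelling feet that hold it at a different height each time (origin 10 to 24 mm above the bench); origin on the spindle axis, 60 mm below the seat, z up
- hub: the fixed round steel hub under the seat, 48 mm in diameter and 10 mm high, origin at the middle of its underside; its top face is the seat. Rigid, with no give: pressing on past the stop drives the load up steeply, and it must not be loaded with more than 40 N
- large_center (a point): the middle (half-way up, on the axis) of the large spacer: a plain white plastic ring, 54 mm outside diameter, 20 mm bore, 13 mm high, z along its bore; starts lying flat on the rubber mat
- medium_center (a point): the middle (half-way up, on the axis) of the medium spacer: a plain white plastic ring, 44 mm outside diameter, 20 mm bore, 13 mm high, z along its bore; starts lying flat on the rubber mat
- small_center (a point): the middle (half-way up, on the axis) of the small spacer: a plain white plastic ring, 34 mm outside diameter, 20 mm bore, 13 mm high, z along its bore; starts lying flat on the rubber mat
- mat: the fixed black rubber mat the spacers lie on, 120 x 300 x 4 mm, origin under its centre
- jar: bystander: brown glass jar with black cap, 72 mm in diameter, 130 mm tall, origin under its centre
- flask: bystander: glass conical flask, 72 mm in diameter, 104 mm tall, origin under its centre
- dropper: bystander: white dropper bottle, 28 mm in diameter, 65 mm tall, origin under its centre
Not all that is in view belongs to the job. Leave any orange or turquoise look-alike of the part that bears large_center alone.

How it is judged:
On the way, in this order (a step that is already met when the one before it is completed fails the run):
1. the large spacer is pressed down, with over 3 N, fully home on the seat (z of large_center in the frame of drive between 0.064 and 0.068 m and horizontal distance between large_center and seat below 0.003 m and angle between the z axis of large_center and the z axis of drive, either way round below 0.06 rad and contact force between large and hub above 3 N), for 0.1 s.
2. the medium spacer is pressed down, with over 3 N, fully home on the large spacer (z of medium_center in the frame of drive between 0.077 and 0.081 m and horizontal distance between medium_center and seat below 0.003 m and angle between the z axis of medium_center and the z axis of drive, either way round below 0.06 rad and contact force between medium and large above 3 N), for 0.1 s.
3. the small spacer is pressed down, with over 3 N, fully home on the medium spacer (z of small_center in the frame of drive between 0.09 and 0.094 m and horizontal distance between small_center and seat below 0.003 m and angle between the z axis of small_center and the z axis of drive, either way round below 0.06 rad and contact force between small and medium above 3 N), for 0.1 s.
At the end, for the whole second after the job is handed in: The large spacer lies flat on the seat, the medium on it and the small on top, each with its middle within 1.5 mm above its fully seated height (6.5, 19.5 and 32.5 mm above the seat) and within 3 mm of the spindle's axis, lying level within 0.06 rad, at rest and released (z of large_center in the frame of drive between 0.064 and 0.068 m and horizontal distance between each of large_center, medium_center, small_center and seat below 0.003 m and angle between the z axis of each of large_center, medium_center, small_center and the z axis of drive, either way round below 0.06 rad and linear speed of each of large, medium, small below 0.01 m/s and z of medium_center in the frame of drive between 0.077 and 0.081 m and z of small_center in the frame of drive between 0.09 and 0.094 m); the robot touches nothing.
It fails at once if the seat is pressed with more than 40 N (contact force between hub and anything else above 40 N).
It fails at once if the drive unit, spindle and pads together are loaded with more than 60 N (the pads' own squeeze on the spacers, up to about 15 N, counts) (contact force between drive and anything else above 60 N).
It fails at once if the jar is moved more than 20 mm or tipped (distance of jar from where it was at the start of the episode above 0.02 m or angle between jar's own z axis and vertical above 0.2 rad).
It fails at once if the flask is moved more than 20 mm or tipped (distance of flask from where it was at the start of the episode above 0.02 m or angle between flask's own z axis and vertical above 0.2 rad).
It fails at once if the dropper is moved more than 20 mm or tipped (distance of dropper from where it was at the start of the episode above 0.02 m or angle between dropper's own z axis and vertical above 0.2 rad).
It also fails if it takes over 70 s, if anything falls off the work surface, if the arm or the gripper's body presses on something with over 40 N, if the wrist force passes 120 N, or if a joint passes its speed limit or range.

## Working session

There is one attempt and no reset: what is moved stays moved. The work goes in short steps, Python scripts to look and compute and a shell command to move; the robot and the scene stay as the last step left them, time stands still between calls to the robot, and variables do not carry over. Pictures are saved under pics/ and viewed, at most 10 in all, crops included, and the job is handed in when it is done.

```bash
mkdir -p pics; ls; python3 - <<'E'
from rig import *
import cv2,numpy as np
o=get_obs();print(o)
ims=[]
for n in ["scene","side"]:
    im=camera(n);c=get_calibration(n);print(n,c)
    cv2.imwrite(f"pics/{n}0.png",im[:,:,::-1])
    for t in ["large_center","medium_center","small_center","hub","drive","jar","flask","dropper"]:
        for d in cut_out(n,t): print(n,t,round(d["conf"],2),d["bbox"])
E
```

```text
pics
{'time': 0.0, 'q': array([-1.30551068e+00,  5.28467084e-01,  1.43389232e+00,  3.16611380e-06,
        1.18135328e+00, -1.78525440e-01]), 'joint_velocities': array([ 4.63785096e-04, -8.89570534e-05, -5.26432787e-04,  2.03925795e-03,
       -5.47839199e-04, -1.41744462e-03]), 'joint_torque': array([-4.78717611e-04, -4.40041208e+01, -1.76592940e+01,  6.32319669e-02,
        5.83075953e-02, -1.83431403e-04]), 'position': array([ 0.26819996, -0.56378854,  0.24357417]), 'tool_rot': array([ 9.75479416e-01,  2.20088131e-01, -4.45066676e-05, -1.05908194e-03]), 'ft_force': array([ 0.45459211, -0.19419954, -0.29784793]), 'moment': array([-0.00201624,  0.021004  ,  0.02927575]), 'grip_force': 0.0, 'grip_width': 0.08711766598189583}
scene {'vertical_fov': 55.31656434928738, 'cx': 286.403461609173, 'cy': 215.17011591247575, 'D': array([-0.01786841,  0.        ,  0.        ,  0.        ,  0.        ]), 'T': array([[-0.03403063,  0.68779863, -0.72510341,  1.07467179],
       [ 0.99926963,  0.03603449, -0.01271722, -0.03452154],
       [ 0.01738185, -0.72500659, -0.68852256,  0.60974592],
      
[... 1047 characters left out ...]
744],
       [-0.01646377, -0.80440524, -0.5938528 ,  0.75029059],
       [ 0.        ,  0.        ,  0.        ,  1.        ]])}
side large_center 0.8 [288.8, 223.4, 311.9, 235.1]
side large_center 0.72 [223.7, 211.3, 241.9, 228.2]
side large_center 0.69 [354.4, 235.8, 375.4, 252.6]
side large_center 0.54 [263.6, 261.6, 285.6, 280.9]
side small_center 0.6 [286.6, 204.3, 296.8, 217.7]
side hub 0.83 [227.1, 297.3, 251.9, 312.7]
side drive 0.59 [191.7, 280.2, 289.0, 356.7]
side drive 0.32 [262.2, 179.6, 329.0, 252.8]
side drive 0.16 [330.2, 241.7, 363.7, 292.2]
side jar 0.98 [170.9, 209.9, 207.4, 270.5]
side flask 0.86 [330.5, 240.5, 362.5, 292.2]
side dropper 0.68 [225.0, 294.2, 250.9, 315.0]
```

View pics/scene0.png

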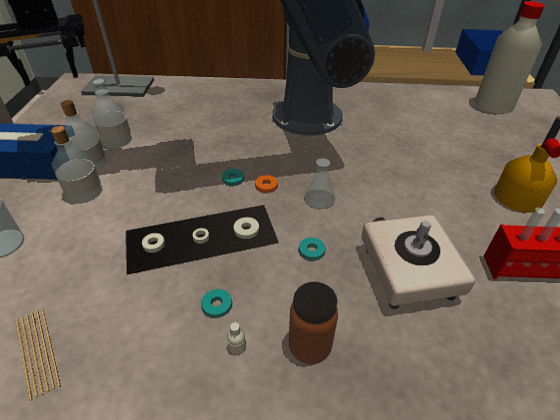

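View pics/side0.png

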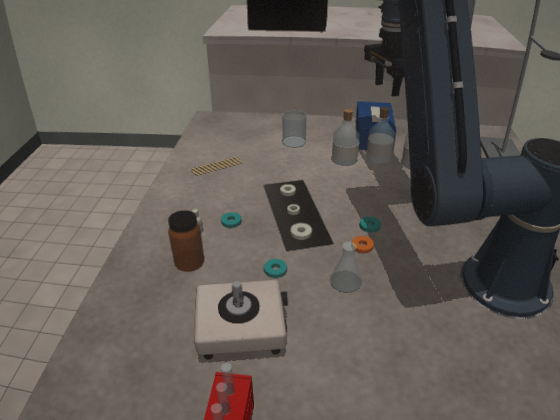

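The scene view shows white rings on the mat: medium (153,242), small (201,235) and large (246,228). The look-alikes are turquoise at (232,176), (312,248) and (217,303), and orange at (266,184). The drive's spindle tip is near (425,226) in scene and (237,286) in side.

```bash
cat > h.py <<'E'
from rig import *
import cv2,numpy as np
from scipy.spatial.transform import Rotation as R
def K(c,h=420):
    f=h/2/np.tan(np.radians(c["vertical_fov"])/2)
    return np.array([[f,0,c["cx"]],[0,f,c["cy"]],[0,0,1.]])
def ray(c,p):
    u=cv2.undistortPoints(np.array([[p]],float),K(c),c["D"])[0,0]
    T=c["T"];return T[:3,3],T[:3,:3]@np.array([u[0],u[1],1])
def onz(c,p,z):
    o,d=ray(c,p);return o+d*(z-o[2])/d[2]
def proj(c,X):
    Ti=np.linalg.inv(c["T"]);return cv2.projectPoints(np.atleast_2d(X).astype(float),cv2.Rodrigues(Ti[:3,:3])[0],Ti[:3,3],K(c),c["D"])[0][:,0]
def tri(cs,ps):
    A=np.zeros((3,3));b=np.zeros(3)
    for c,p in zip(cs,ps):
        o,d=ray(c,p);d/=np.linalg.norm(d);M=np.eye(3)-np.outer(d,d);A+=M;b+=M@o
    return np.linalg.solve(A,b)
def toolshift(dw):  # world shift -> row units (tool axes/0.08)
    o=get_obs();return R.from_quat(o["tool_rot"]).inv().apply(dw)/0.08
E
python3 - <<'E'
from h import *
S,D=get_calibration("scene"),get_calibration("side")
for n,a,b in [("L",(246.5,228),(301,231)),("M",(153,242),(288,190)),("S",(200.5,235.5),(293.5,209.5)),("orange",(266,184),(362,244)),("t1",(312,248),(275,268)),("t2",(217,303),(231,219)),("t3",(232,176),(370,224))]:
    z=.0105 if n in"LMS" else .0065
    print(n,onz(S,a,z).round(4),onz(D,b,z).round(4))
print("tip",tri([S,D],[(425,224),(237,284)]).round(4))
print("flask base",onz(S,(320,200),0).round(3),"jar",onz(S,(311,348),0).round(3),"drop",onz(S,(236,347),0).round(3))
a=cv2.imread("pics/scene0.png")[200:270,360:480];b=cv2.imread("pics/side0.png")[265:335,180:300]
cv2.imwrite("pics/tip.png",np.vstack([cv2.resize(x,None,fx=4,fy=4,interpolation=2) for x in(a,b)]))
o=get_obs();W=get_calibration("wrist");M=R.from_quat(o["tool_rot"]).as_matrix()
print("cam in tool",(M.T@W["T"][:3,:3]).round(3),(M.T@(W["T"][:3,3]-o["position"])).round(4),W["vertical_fov"],W["cx"],W["cy"],W["D"]);print(M.round(3))
E
```

```text
L [ 0.487  -0.1278  0.0105] [ 0.4859 -0.1296  0.0105]
M [ 0.5362 -0.3117  0.0105] [ 0.537  -0.3113  0.0105]
S [ 0.5134 -0.2197  0.0105] [ 0.513  -0.2193  0.0105]
orange [ 0.3343 -0.0978  0.0065] [ 0.334  -0.0992  0.0065]
t1 [0.5327 0.0092 0.0065] [0.5346 0.0077 0.0065]
t2 [ 0.6717 -0.1608  0.0065] [ 0.6722 -0.1656  0.0065]
t3 [ 0.3082 -0.1824  0.0065] [ 0.3115 -0.1819  0.0065]
tip [0.5809 0.1936 0.1327]
flask base [0.378 0.03  0.   ] jar [0.747 0.005 0.   ] drop [ 0.751 -0.118  0.   ]
cam in tool [[ 0.    -0.964 -0.266]
 [ 1.     0.    -0.   ]
 [ 0.    -0.266  0.964]] [ 0.0742  0.0007 -0.1398] 64.28699404466278 282.86155296427245 211.9280609971627 [-0.05477743  0.          0.          0.          0.        ]
[[ 0.903  0.429  0.   ]
 [ 0.429 -0.903 -0.   ]
 [-0.     0.    -1.   ]]
```

View pics/tip.png

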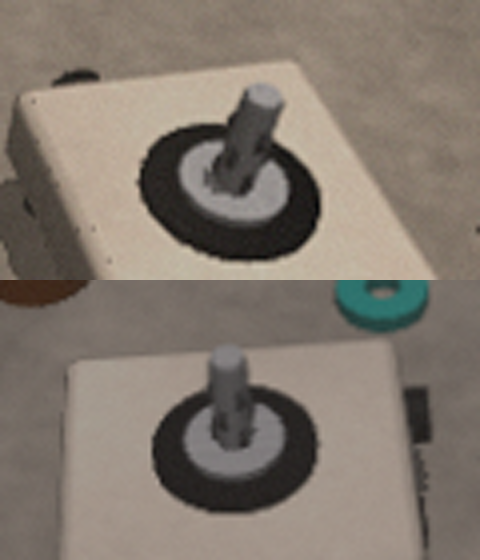

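Scene and side agree on every ring to about 2 mm. The tip comes out at z≈0.133, inside the expected 0.124–0.138. I'll move above the large ring at (0.487,-0.129), keeping the present yaw.

```bash
python3 -m inch '[0.96,0,0,0,0,0,0.96,0,0,0,0,0]' 75 && python3 -m inch '[0.96,-0.94,0,0,0,0,0.96,-0.94,0,0,0,0,0.96,-0.94,0,0,0,0]' && python3 -m inch '[0.96,-0.94,0,0,0,0,0.96,-0.94,0,0,0,0,0.96,-0.94,0,0,0,0]' && python3 -m inch '[0.96,-0.94,0.4,0,0,0,0.96,-0.94,0.4,0,0,0,0.96,-0.94,0.4,0,0,0,0.96,-0.94,0.4,0,0,0]' && python3 -m inch '[0.96,-0.94,0.7,0,0,0,0.96,-0.94,0.7,0,0,0,0.96,-0.94,0.7,0,0,0,0.96,-0.94,0.7,0,0,0,0.96,-0.94,0.7,0,0,0]'
python3 - <<'E'
from h import *
S,D=get_calibration("scene"),get_calibration("side")
print("tip",tri([S,D],[(426,222.7),(237,283.2)]).round(4))
o=get_obs();W=get_calibration("wrist");im=camera("wrist");cv2.imwrite("pics/w1.png",im[:,:,::-1])
print(o["time"],o["position"],W["T"].round(4))
print("expect L px",proj(W,[.4865,-.1287,.0105]))
for t in["large_center"]:
    for d in cut_out("wrist",t):
        x=d["bbox"];p=((x[0]+x[2])/2,(x[1]+x[3])/2);print(d["conf"],x,onz(W,p,.0105).round(4))
E
```

```text
time: 1.07
position: [0.3375, -0.532, 0.2446]
tool_rot: [0.976, 0.218, 0.0, 0.0]
ft_force: [0.4, -1.1, -0.0]
grip_width: 0.0801
grip_force: 0.0
time: 1.32
position: [0.3758, -0.4262, 0.2441]
tool_rot: [0.975, 0.221, 0.0, -0.002]
ft_force: [-0.6, 0.2, -0.1]
grip_width: 0.0753
grip_force: 0.0
time: 1.57
position: [0.4122, -0.3255, 0.2445]
tool_rot: [0.975, 0.221, -0.0, -0.001]
ft_force: [0.6, -0.0, 1.4]
grip_width: 0.0752
grip_force: 0.0
time: 1.9
position: [0.4483, -0.2228, 0.211]
tool_rot: [0.975, 0.223, -0.001, -0.003]
ft_force: [-0.4, 0.6, -0.7]
grip_width: 0.0751
grip_force: 0.0
time: 2.32
position: [0.486, -0.1269, 0.1559]
tool_rot: [0.975, 0.222, -0.001, -0.0]
ft_force: [0.3, 0.3, 0.8]
grip_width: 0.075
grip_force: 0.0
tip [0.5806 0.1945 0.1357]
2.3167 [ 0.48603749 -0.12685542  0.15588728] [[ 0.4327 -0.8686 -0.2416  0.5534]
 [-0.9016 -0.4172 -0.1145 -0.0954]
 [-0.0014  0.2674 -0.9636  0.2955]
 [ 0.      0.      0.      1.    ]]
expect L px [[284.4984944  207.19270719]]
0.81 [123.9, 50.1, 193.9, 118.7] [0.5353 0.008  0.0105]
0.8 [390.5, 0.0, 464.9, 52.9] [ 0.6677 -0.1664  0.0105]
0.72 [175.5, 311.1, 217.9, 351.3] [ 0.3338 -0.1053  0.0105]
0.7 [255.1, 174.4, 314.7, 235.2] [ 0.4886 -0.1281  0.0105]
```

View pics/w1.png

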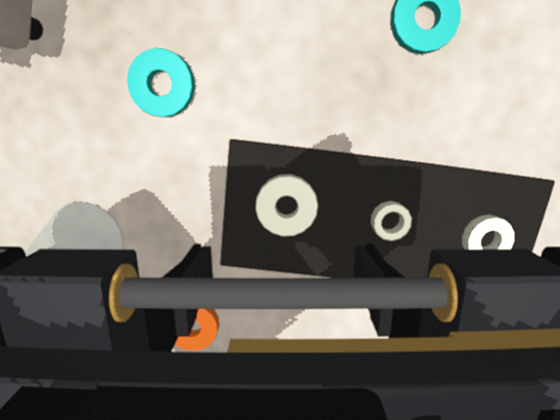

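The wrist view shows the largest of the three white rings at (286,205), which is the large spacer. The small is at (391,220) and the medium at (489,236). The turquoise (160,83) and (425,18) and the orange (200,328) are decoys. Next is a model fit of the ring.

```bash
cat >> h.py <<'E'
from scipy.optimize import least_squares
def fitring(W,im,guess,rad,zt=.017,h=.013):
    """fit ring's (x,y): silhouette hull bbox/area centroid of white blob near the guess"""
    g=proj(W,[*guess[:2],zt])[0]
    hsv=cv2.cvtColor(im,cv2.COLOR_RGB2HSV);m=((hsv[...,2]>110)&(hsv[...,1]<90)).astype(np.uint8)
    n,l,s,c=cv2.connectedComponentsWithStats(m)
    k=1+np.argmin([np.hypot(*(c[i]-g))+(1e4 if s[i,4]<200 or s[i,4]>20000 else 0) for i in range(1,n)])
    x,y,w,hh=s[k,:4];obs=np.array([x-.5,y-.5,x+w-.5,y+hh-.5])
    a=np.linspace(0,2*np.pi,90)
    def f(p):
        P=np.vstack([np.c_[p[0]+rad*np.cos(a),p[1]+rad*np.sin(a),0*a+z] for z in(zt,zt-h)])
        q=proj(W,P);return np.r_[q.min(0),q.max(0)]-obs
    r=least_squares(f,guess[:2],x_scale=.001,diff_step=1e-4);return r.x,r.fun,obs
E
python3 - <<'E'
from h import *
W=get_calibration("wrist");im=cv2.imread("pics/w1.png")[:,:,::-1].copy()
o=get_obs()
for n,g,r in[("L",(.4865,-.1287),.027),("S",(.513,-.2195),.017),("M",(.5365,-.3115),.022)]:
    x,e,b=fitring(W,im,g,r);print(n,x.round(4),e.round(2),b,"units",toolshift([*(x-o["position"][:2]),0]).round(3))
E
```

```text
L [ 0.4899 -0.1321] [-0.19 -0.87  0.19  0.93] [255.5 174.5 317.5 235.5] units [0.019 0.05  0.   ]
S [ 0.5171 -0.2237] [-0.96 -0.62  0.93  0.67] [371.5 201.5 411.5 240.5] units [-0.164  1.23   0.002]
M [ 0.5468 -0.3119] [-1.05 -7.11  1.13  7.47] [462.5 214.5 514.5 249.5] units [-0.303  2.386  0.004]
```

```bash
python3 - <<'E'
from h import *
for i in range(2):
    W=get_calibration("wrist");o=get_obs();im=camera("wrist")
print(o["position"],R.from_quat(o["tool_rot"]).as_matrix().round(3)[:,2])
for n,g,r in[("L",(.4865,-.1287),.027),("S",(.513,-.2195),.017)]:
    x,e,b=fitring(W,im,g,r);print(n,x.round(4),e.round(2),b,"units",toolshift([*(x-o["position"][:2]),0]).round(3))
E
```

```text
[ 0.48674419 -0.12958925  0.15732183] [ 0.002 -0.002 -1.   ]
L [ 0.4888 -0.1293] [-0.18 -0.38  0.18  0.41] [251.5 173.5 313.5 235.5] units [0.025 0.007 0.   ]
S [ 0.5161 -0.2201] [-1.4  -0.61  1.36  0.68] [367.5 200.5 406.5 239.5] units [-0.152  1.18   0.002]
```

```bash
python3 -m inch '[0.025,0.007,0.5,0,0,0,0.025,0.007,1,0,0,0,0.025,0.007,1,0,0,0]' 70 && python3 -m inch '[0,0,0.3,0,0,0,0,0,0.5,0,0,0,0,0,0.5,0,0,0,0,0,0.5,0,0,0,0,0,0.5,0,0,0]'
```

```text
time: 2.77
position: [0.484, -0.1272, 0.07]
tool_rot: [0.976, 0.219, -0.006, -0.005]
ft_force: [-1.4, 1.3, -0.6]
grip_width: 0.0705
grip_force: 0.0
time: 3.18
position: [0.4891, -0.1286, 0.0386]
tool_rot: [0.976, 0.22, 0.001, 0.001]
ft_force: [0.4, 0.1, 0.0]
grip_width: 0.0701
grip_force: 0.0
```

```bash
python3 -m inch '[0,0,0.14,0,0,0,0,0,0.14,0,0,0,0,0,0.14,0,0,0]' && python3 -m inch '[0,0,0,0,0,0,0,0,0,0,0,0,0,0,0,0,0,0,0,0,0,0,0,0,0,0,0,0,0,0,0,0,0,0,0,0]' 45 50
```

```text
time: 3.43
position: [0.4899, -0.1286, 0.0265]
tool_rot: [0.976, 0.22, 0.002, 0.002]
ft_force: [0.6, -1.6, 4.0]
grip_width: 0.0701
grip_force: 2.2
time: 3.93
position: [0.4882, -0.1272, 0.0264]
tool_rot: [0.975, 0.22, 0.0, 0.0]
ft_force: [-0.3, 1.6, 8.2]
grip_width: 0.0524
grip_force: 50.9
```

```bash
python3 -m inch '[0,0,-0.5,0,0,0,0,0,-1,0,0,0,0,0,-1,0,0,0]' && python3 -m inch '[0.3,-0.3,-1,0,0,0,0.3,-0.3,-1,0,0,0,0.3,-0.3,-1,0,0,0]' && python3 -m inch '[0.55,-0.95,-0.9,0,0,0,0.55,-0.95,-0.9,0,0,0,0.55,-0.95,-0.9,0,0,0,0.55,-0.95,-0.9,0,0,0]' && python3 -m inch '[0.55,-0.95,0,0,0,0,0.55,-0.95,0,0,0,0,0.55,-0.95,0,0,0,0]' && python3 -m inch '[0.75,-0.94,0,0,0,0,0.75,-0.94,0,0,0,0,0.75,-0.94,0,0,0,0,0.75,-0.94,0,0,0,0,0.75,-0.94,0,0,0,0,0.75,-0.94,0,0,0,0]'
python3 - <<'E'
from h import *
camera("wrist")
W=get_calibration("wrist");o=get_obs();im=camera("wrist");print(o["position"],o["grip_width"])
p=proj(W,[.5806,.1945,.1357])[0];print(p)
cv2.imwrite("pics/w2.png",im[:,:,::-1])
for d in cut_out("wrist","hub"):print(d["conf"],d["bbox"])
x,y=p.astype(int);c=im[max(0,y-70):y+70,max(0,x-90):x+90,::-1];print(max(0,x-90),max(0,y-70));cv2.imwrite("pics/w2c.png",cv2.resize(c,None,fx=4,fy=4,interpolation=2))
E
```

```text
time: 4.18
position: [0.4909, -0.1286, 0.1101]
tool_rot: [0.975, 0.22, 0.004, 0.003]
ft_force: [-0.0, -0.8, 0.1]
grip_width: 0.0523
grip_force: 50.0
time: 4.43
position: [0.5027, -0.0947, 0.1904]
tool_rot: [0.975, 0.221, 0.004, 0.002]
ft_force: [1.1, 0.1, -0.7]
grip_width: 0.0525
grip_force: 50.0
time: 4.77
position: [0.5078, -0.0046, 0.2606]
tool_rot: [0.975, 0.222, 0.003, 0.001]
ft_force: [0.6, -0.5, -1.0]
grip_width: 0.0524
grip_force: 50.0
time: 5.02
position: [0.5125, 0.0841, 0.2563]
tool_rot: [0.975, 0.222, -0.001, -0.002]
ft_force: [0.2, -0.5, -0.9]
grip_width: 0.0526
grip_force: 50.0
time: 5.52
position: [0.5348, 0.1718, 0.2564]
tool_rot: [0.976, 0.22, -0.001, 0.0]
ft_force: [0.3, -0.3, -0.3]
grip_width: 0.0527
grip_force: 50.0
[0.53489924 0.17158766 0.25667855] 0.052588454177717896
[280.57679458 150.59093669]
0.68 [253.5, 122.2, 311.1, 168.2]
190 80
```

View pics/w2c.png

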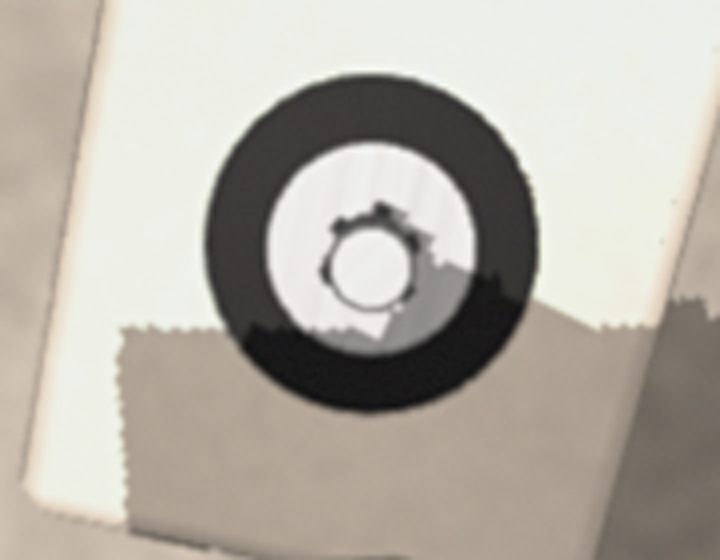

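The tip disc is at (282.5,146.8) and the seat disc centre at (282.8,141.8), about 52.8 px wide.

```bash
python3 - <<'E'
from h import *
W=get_calibration("wrist");o=get_obs();print(W["T"][:3,3],o["position"])
for zt in(.129,.133,.137):
    a=onz(W,(282.5,146.75),zt);b=onz(W,(282.75,141.75),zt-.054)
    l=onz(W,(256.4,141.75),zt-.054);r=onz(W,(309.1,141.75),zt-.054)
    print(zt,a.round(4),b.round(4),"dia",np.linalg.norm(l-r).round(4),toolshift(a-o["position"]).round(3))
E
```

```text
[0.60276185 0.20283658 0.39680365] [0.53527043 0.17161999 0.25711372]
0.129 [0.5839 0.1943 0.129 ] [0.5844 0.1943 0.075 ] dia 0.0499 [0.672 0.004 1.601]
0.133 [0.5842 0.1944 0.133 ] [0.5846 0.1944 0.079 ] dia 0.0493 [0.676 0.004 1.551]
0.137 [0.5844 0.1945 0.137 ] [0.5848 0.1945 0.083 ] dia 0.0487 [0.679 0.004 1.501]
```

```bash
python3 -m inch '[0.678,0.004,0.4,0,0,0,0.678,0.004,0.8,0,0,0,0.678,0.004,1,0,0,0,0.678,0.004,1,0,0,0,0.678,0.004,1,0,0,0,0.678,0.004,1,0,0,0]' && python3 -c "
from h import *
print(get_obs()['position'])"; python3 -m inch '[0,0,0.05,0,0,0,0,0,0.1,0,0,0,0,0,0.1,0,0,0,0,0,0.1,0,0,0]' && python3 -m inch '[0,0,0.05,0,0,0,0,0,0.1,0,0,0,0,0,0.1,0,0,0,0,0,0.1,0,0,0]'
```

```text
time: 6.17
position: [0.5851, 0.1955, 0.1786]
tool_rot: [0.976, 0.22, 0.001, 0.0]
ft_force: [-0.3, 0.7, -0.3]
grip_width: 0.0524
grip_force: 50.0
[0.58510331 0.19551891 0.17857626]
time: 6.5
position: [0.5846, 0.1961, 0.17]
tool_rot: [0.975, 0.22, 0.0, 0.0]
ft_force: [-0.3, 0.2, -0.8]
grip_width: 0.0526
grip_force: 50.0
time: 6.83
position: [0.5844, 0.1962, 0.1608]
tool_rot: [0.975, 0.22, -0.001, -0.0]
ft_force: [-0.8, 0.6, -1.3]
grip_width: 0.0522
grip_force: 50.0
```

```bash
python3 -m inch '[0,0.015,0.03,0,0,0,0,0.015,0.06,0,0,0,0,0.015,0.06,0,0,0]' && python3 -m inch '[0,0,0.03,0,0,0,0,0,0.06,0,0,0,0,0,0.06,0,0,0]' && python3 -m inch '[0,0,0.03,0,0,0,0,0,0.06,0,0,0,0,0,0.06,0,0,0]'
```

```text
time: 7.08
position: [0.5849, 0.195, 0.1559]
tool_rot: [0.975, 0.22, -0.001, -0.0]
ft_force: [-0.6, -0.2, -1.6]
grip_width: 0.0524
grip_force: 50.0
time: 7.33
position: [0.5848, 0.195, 0.1512]
tool_rot: [0.975, 0.22, -0.001, -0.0]
ft_force: [-0.3, -0.1, -0.6]
grip_width: 0.0522
grip_force: 50.0
time: 7.58
position: [0.5849, 0.1951, 0.1464]
tool_rot: [0.975, 0.22, -0.0, 0.0]
ft_force: [-0.2, 0.5, -0.0]
grip_width: 0.053
grip_force: 50.0
```

```bash
python3 -m inch '[0,0,0.03,0,0,0,0,0,0.06,0,0,0,0,0,0.06,0,0,0]' && python3 -m inch '[0,0,0.03,0,0,0,0,0,0.06,0,0,0,0,0,0.06,0,0,0]' && python3 -m inch '[0,0,0.03,0,0,0,0,0,0.06,0,0,0,0,0,0.06,0,0,0]' && python3 -m inch '[0,0,0.03,0,0,0,0,0,0.06,0,0,0,0,0,0.06,0,0,0]'
```

```text
time: 7.83
position: [0.585, 0.1951, 0.1416]
tool_rot: [0.975, 0.22, -0.0, -0.0]
ft_force: [-0.3, -0.2, -1.3]
grip_width: 0.0524
grip_force: 50.0
time: 8.08
position: [0.5848, 0.1951, 0.137]
tool_rot: [0.975, 0.22, -0.0, -0.0]
ft_force: [-0.1, 0.2, 0.2]
grip_width: 0.0524
grip_force: 50.0
time: 8.33
position: [0.5849, 0.1951, 0.1321]
tool_rot: [0.975, 0.22, -0.0, -0.0]
ft_force: [-2.0, -0.9, 1.7]
grip_width: 0.0526
grip_force: 50.0
time: 8.58
position: [0.5848, 0.1951, 0.1271]
tool_rot: [0.975, 0.22, -0.0, -0.0]
ft_force: [-2.3, -0.1, 0.1]
grip_width: 0.0527
grip_force: 50.0
```

```bash
python3 -m inch '[0,0,0.03,0,0,0,0,0,0.06,0,0,0,0,0,0.06,0,0,0]' && python3 -m inch '[0,0,0.03,0,0,0,0,0,0.06,0,0,0,0,0,0.06,0,0,0]' && python3 -m inch '[0,0,0.03,0,0,0,0,0,0.06,0,0,0,0,0,0.06,0,0,0]'
```

```text
time: 8.83
position: [0.5849, 0.1952, 0.1226]
tool_rot: [0.975, 0.22, -0.0, -0.0]
ft_force: [-3.1, -0.0, 2.6]
grip_width: 0.0525
grip_force: 50.0
time: 9.08
position: [0.5849, 0.1952, 0.1174]
tool_rot: [0.975, 0.22, -0.0, -0.0]
ft_force: [-2.9, 1.3, 0.3]
grip_width: 0.0527
grip_force: 50.0
time: 9.33
position: [0.585, 0.1951, 0.1129]
tool_rot: [0.975, 0.22, -0.0, -0.0]
ft_force: [-2.9, 0.7, -0.1]
grip_width: 0.0525
grip_force: 50.0
```

Vertical force is lower than expected, so I'll check the view.

```bash
python3 - <<'E'
from h import *
a=camera("scene")[160:300,340:490,::-1];b=camera("side")[235:375,165:315,::-1]
cv2.imwrite("pics/c3.png",np.hstack([cv2.resize(x,None,fx=2.66,fy=2.66,interpolation=2) for x in(a,b)]))
E
```

```text
(no output)
```

View pics/c3.png

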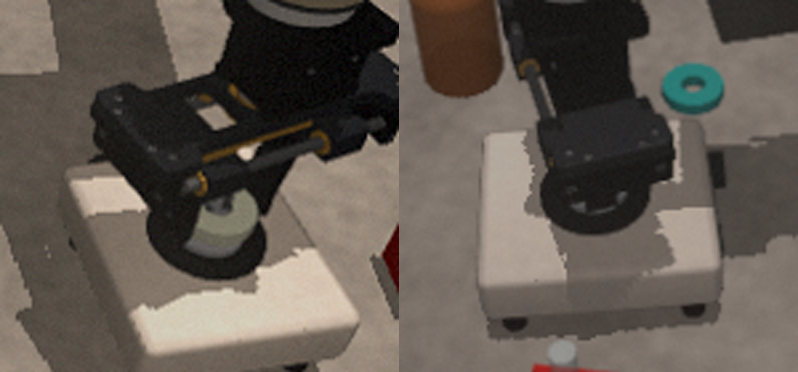

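The large ring is threaded, with the spindle visible in its bore, and is about 1 cm above the seat. I'll carry on down gently, easing the −x side load.

```bash
python3 -m inch '[-0.01,-0.004,0.02,0,0,0,-0.01,-0.004,0.04,0,0,0,-0.01,-0.004,0.04,0,0,0]' && python3 -m inch '[0,0,0.02,0,0,0,0,0,0.04,0,0,0,0,0,0.04,0,0,0]' && python3 -m inch '[0,0,0.01,0,0,0,0,0,0.02,0,0,0,0,0,0.02,0,0,0]'
```

```text
time: 9.68
position: [0.5848, 0.1951, 0.1104]
tool_rot: [0.975, 0.22, 0.001, 0.0]
ft_force: [-2.6, 1.1, 2.0]
grip_width: 0.0523
grip_force: 50.0
time: 9.93
position: [0.5846, 0.1951, 0.1067]
tool_rot: [0.975, 0.22, 0.0, 0.0]
ft_force: [-2.2, 1.7, 1.5]
grip_width: 0.0523
grip_force: 50.0
time: 10.18
position: [0.5845, 0.1949, 0.105]
tool_rot: [0.975, 0.22, 0.0, 0.0]
ft_force: [-1.7, 1.2, 1.3]
grip_width: 0.0524
grip_force: 50.0
```

```bash
for i in 1 2 3; do python3 -m inch '[0,0,0.01,0,0,0,0,0,0.02,0,0,0,0,0,0.02,0,0,0]' | grep -E "pos|ft"; done
```

```text
position: [0.5846, 0.1949, 0.1036]
ft_force: [-1.2, -0.1, 0.6]
position: [0.5846, 0.195, 0.1029]
ft_force: [-2.7, 0.1, 5.3]
position: [0.5847, 0.195, 0.1028]
ft_force: [-4.5, -1.4, 13.9]
```

It seated at TCP z 0.1028 with 14 N. I'll hold, release and lift.

```bash
python3 -m inch '[0,0,0,0,0,0,0,0,0,0,0,0,0,0,0,0,0,0]'| grep -E "pos|ft" && python3 -m inch '[0,0,-0.01,0,0,0,0,0,-0.015,0,0,0,0,0,-0.015,0,0,0,0,0,-0.015,0,0,0,0,0,-0.015,0,0,0]' 70 10 && python3 -m inch '[0,0,-0.4,0,0,0,0,0,-0.9,0,0,0,0,0,-1,0,0,0,0,0,-1,0,0,0]' |grep pos
python3 - <<'E'
from h import *
o=get_obs();print(o["position"],"to S/M (wrist-biased +x 2mm):")
for n,t in[("M",(.5385,-.3115)),("S",(.516,-.2200))]: print(n,toolshift([t[0]-o["position"][0],t[1]-o["position"][1],0]).round(3))
a=camera("scene")[160:300,340:490,::-1];cv2.imwrite("pics/c4.png",cv2.resize(a,None,fx=3,fy=3))
E
```

```text
position: [0.5847, 0.195, 0.1029]
ft_force: [-4.8, -0.7, 14.6]
time: 11.6
position: [0.5845, 0.195, 0.1013]
tool_rot: [0.975, 0.22, -0.0, 0.0]
ft_force: [0.4, 0.3, -0.2]
grip_width: 0.069
grip_force: 0.0
position: [0.587, 0.1955, 0.1852]
[0.58699562 0.19546654 0.18522418] to S/M (wrist-biased +x 2mm):
M [-3.269  5.463 -0.012]
S [-3.032  4.309 -0.013]
```

View pics/c4.png

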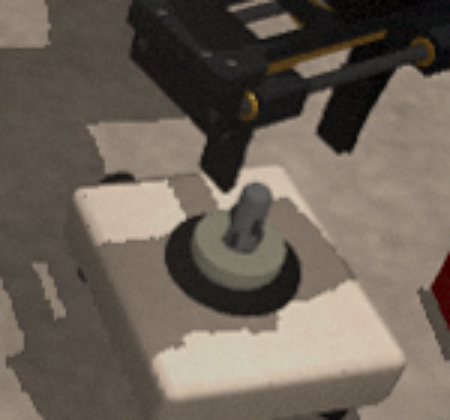

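The large spacer is seated and alone on the spindle. Now the medium.

```bash
python3 -m inch '[-0.545,0.91,0,0,0,0,-0.545,0.91,0,0,0,0,-0.545,0.91,0,0,0,0]' |grep pos&& python3 -m inch '[-0.545,0.91,0,0,0,0,-0.545,0.91,0,0,0,0,-0.545,0.91,0,0,0,0]'|grep pos && python3 -m inch '[-0.545,0.91,0,0,0,0,-0.545,0.91,0,0,0,0,-0.545,0.91,0,0,0,0]'|grep pos && python3 -m inch '[-0.545,0.91,0,0,0,0,-0.545,0.91,0,0,0,0,-0.545,0.91,0,0,0,0]'|grep pos && python3 -m inch '[-0.545,0.91,0,0,0,0,-0.545,0.91,0,0,0,0,-0.545,0.91,0,0,0,0]' |grep pos&& python3 -m inch '[-0.545,0.91,0.3,0,0,0,-0.545,0.91,0.3,0,0,0,-0.545,0.91,0.3,0,0,0,-0.545,0.91,0.3,0,0,0,-0.545,0.91,0.3,0,0,0,-0.545,0.91,0.3,0,0,0]' 60
python3 - <<'E'
from h import *
camera("wrist")
W=get_calibration("wrist");o=get_obs();im=camera("wrist");cv2.imwrite("pics/w5.png",im[:,:,::-1])
print(o["position"])
for n,g,r in[("M",(.5385,-.3115),.022),("S",(.516,-.2200),.017)]:
    x,e,b=fitring(W,im,g,r);print(n,x.round(4),e.round(2),b,"units",toolshift([*(x-o["position"][:2]),0]).round(3))
E
```

```text
position: [0.5742, 0.1051, 0.1794]
position: [0.5668, 0.0204, 0.1797]
position: [0.5594, -0.064, 0.1801]
position: [0.5519, -0.1487, 0.1804]
position: [0.544, -0.2334, 0.1806]
time: 13.73
position: [0.5355, -0.3096, 0.1572]
tool_rot: [0.975, 0.221, -0.0, -0.001]
ft_force: [0.1, 0.6, 0.5]
grip_width: 0.0603
grip_force: 0.0
[ 0.53575265 -0.30958261  0.15755858]
M [ 0.5406 -0.3112] [-0.43 -0.91  0.43  0.96] [261.5 177.5 311.5 227.5] units [ 0.046  0.044 -0.   ]
S [ 0.5157 -0.2192] [-0.98 -0.49  1.01  0.53] [158.5 163.5 199.5 203.5] units [ 2.610e-01 -1.127e+00  1.000e-03]
```

```bash
python3 -m inch '[0.046,0.044,0.5,0,0,0,0.046,0.044,1,0,0,0,0.046,0.044,1,0,0,0,0.046,0.044,1,0,0,0]' |grep pos && python3 -m inch '[0,0,0.3,0,0,0,0,0,0.5,0,0,0,0,0,0.5,0,0,0,0,0,0.5,0,0,0,0,0,0.5,0,0,0]' |grep pos; python3 -m inch '[0,0,0,0,0,0]'
```

```text
position: [0.539, -0.3107, 0.0756]
position: [0.542, -0.3142, 0.0407]
time: 14.67
position: [0.5418, -0.3142, 0.0404]
tool_rot: [0.975, 0.22, 0.001, 0.002]
ft_force: [-0.3, -0.2, 0.2]
grip_width: 0.06
grip_force: 0.0
```

```bash
python3 -m inch '[0,-0.03,0.08,0,0,0,0,-0.03,0.148,0,0,0,0,-0.03,0.148,0,0,0,0,-0.03,0.148,0,0,0]' && python3 -m inch '[0,0,0,0,0,0,0,0,0,0,0,0,0,0,0,0,0,0,0,0,0,0,0,0,0,0,0,0,0,0,0,0,0,0,0,0]' 35 50
```

```text
time: 15.0
position: [0.5397, -0.3113, 0.0264]
tool_rot: [0.976, 0.22, 0.0, 0.0]
ft_force: [0.1, -0.2, 4.6]
grip_width: 0.0601
grip_force: 2.4
time: 15.5
position: [0.5397, -0.3112, 0.0265]
tool_rot: [0.976, 0.22, 0.0, 0.0]
ft_force: [-0.3, 0.1, 5.2]
grip_width: 0.0426
grip_force: 50.6
```

Fingertips are flush with the mat, so I'll regrip about 1 mm higher to keep them clear of the large ring.

```bash
python3 -m inch '[0,0,0,0,0,0,0,0,-0.028,0,0,0,0,0,-0.028,0,0,0,0,0,-0.028,0,0,0]' 55 10 && python3 -m inch '[0,0,0,0,0,0,0,0,0,0,0,0,0,0,0,0,0,0,0,0,0,0,0,0,0,0,0,0,0,0,0,0,0,0,0,0]' 35 50
```

```text
time: 15.83
position: [0.539, -0.3108, 0.0278]
tool_rot: [0.975, 0.22, -0.0, -0.001]
ft_force: [-1.1, 0.2, -0.6]
grip_width: 0.0538
grip_force: 0.0
time: 16.33
position: [0.5393, -0.3111, 0.028]
tool_rot: [0.975, 0.22, -0.0, -0.0]
ft_force: [-0.6, 0.7, -0.4]
grip_width: 0.0421
grip_force: 50.0
```

```bash
python3 -m inch '[0,0,-0.4,0,0,0,0,0,-0.9,0,0,0,0,0,-1,0,0,0]' |grep pos&& python3 -m inch '[0.2,-0.47,-0.9,0,0,0,0.2,-0.47,-0.9,0,0,0,0.2,-0.47,-0.9,0,0,0]' |grep pos&& python3 -m inch '[0.6,-1,0,0,0,0,0.6,-1,0,0,0,0,0.6,-1,0,0,0,0]' |grep pos&& python3 -m inch '[0.6,-1,0,0,0,0,0.6,-1,0,0,0,0,0.6,-1,0,0,0,0]' |grep pos&& python3 -m inch '[0.6,-1,0,0,0,0,0.6,-1,0,0,0,0,0.6,-1,0,0,0,0]' |grep pos&& python3 -m inch '[0.6,-1,0,0,0,0,0.6,-1,0,0,0,0,0.6,-1,0,0,0,0]' |grep pos&& python3 -m inch '[0.6,-1,0,0,0,0,0.6,-1,0,0,0,0,0.6,-1,0,0,0,0,0.6,-1,0,0,0,0,0.6,-1,0,0,0,0,0.6,-1,0,0,0,0,0.6,-1,0,0,0,0]'
python3 -c "
from h import *
p=get_obs()['position'];print(toolshift(np.array([.5827,.1945,p[2]])-p).round(3))"
```

```text
position: [0.5421, -0.3133, 0.1133]
position: [0.5402, -0.269, 0.1865]
position: [0.5454, -0.172, 0.1798]
position: [0.5546, -0.0794, 0.1796]
position: [0.5642, 0.0129, 0.1797]
position: [0.5738, 0.1055, 0.1799]
time: 18.42
position: [0.5827, 0.1918, 0.1799]
tool_rot: [0.976, 0.219, -0.0, 0.0]
ft_force: [-0.1, -0.0, 0.1]
grip_width: 0.0424
grip_force: 50.0
[ 0.014 -0.03  -0.   ]
```

```bash
python3 -m inch '[0.014,-0.03,0.1,0,0,0,0.014,-0.03,0.15,0,0,0,0.014,-0.03,0.2,0,0,0,0.014,-0.03,0.2,0,0,0]' |grep -E "pos|ft"; for i in 1 2 3; do python3 -m inch '[0,0,0.03,0,0,0,0,0,0.06,0,0,0,0,0,0.06,0,0,0]'| grep -E "pos|ft"; done
```

```text
position: [0.5819, 0.1959, 0.1628]
ft_force: [0.2, -0.0, -0.6]
position: [0.5825, 0.1965, 0.1589]
ft_force: [0.6, -0.2, -0.5]
position: [0.5825, 0.1958, 0.1544]
ft_force: [-0.6, -3.8, -0.5]
position: [0.5823, 0.1956, 0.1492]
ft_force: [-1.1, -4.3, 0.0]
```

```bash
python3 -m inch '[-0.006,0.015,0.03,0,0,0,-0.006,0.015,0.06,0,0,0,-0.006,0.015,0.06,0,0,0]'| grep -E "pos|ft"; for i in 1 2 3 4; do python3 -m inch '[0,0,0.03,0,0,0,0,0,0.06,0,0,0,0,0,0.06,0,0,0]'| grep -E "pos|ft"; done
```

```text
position: [0.5825, 0.1953, 0.1442]
ft_force: [-0.8, -2.6, -0.5]
position: [0.5825, 0.1953, 0.1396]
ft_force: [-0.9, -3.4, -0.6]
position: [0.5826, 0.1953, 0.1351]
ft_force: [-1.8, -2.9, 1.4]
position: [0.5826, 0.1953, 0.1301]
ft_force: [-2.2, -4.4, 1.1]
position: [0.5826, 0.1952, 0.1255]
ft_force: [-1.4, -3.8, 2.9]
```

```bash
python3 -m inch '[-0.006,0.012,0.02,0,0,0,-0.006,0.012,0.04,0,0,0,-0.006,0.012,0.04,0,0,0]'| grep -E "pos|ft"; for i in 1 2 3; do python3 -m inch '[0,0,0.01,0,0,0,0,0,0.02,0,0,0,0,0,0.02,0,0,0]'| grep -E "pos|ft"; done
```

```text
position: [0.5827, 0.1948, 0.1224]
ft_force: [-2.6, -1.6, 1.9]
position: [0.5827, 0.1946, 0.1207]
ft_force: [-2.8, -1.2, 2.2]
position: [0.5828, 0.1945, 0.1191]
ft_force: [-2.7, 0.2, 2.1]
position: [0.583, 0.1943, 0.1176]
ft_force: [-2.4, -0.2, 1.4]
```

```bash
for i in 1 2; do python3 -m inch '[0,0,0.01,0,0,0,0,0,0.02,0,0,0,0,0,0.02,0,0,0]'| grep -E "pos|ft"; done
```

```text
position: [0.5829, 0.1943, 0.1173]
ft_force: [-3.6, -0.7, 8.2]
position: [0.5829, 0.1944, 0.1172]
ft_force: [-5.9, -2.0, 16.5]
```

Seated at 0.1172 as predicted. Hold, release and lift.

```bash
python3 -m inch '[0,0,0,0,0,0,0,0,0,0,0,0,0,0,0,0,0,0]'| grep -E "pos|ft" && python3 -m inch '[0,0,-0.015,0,0,0,0,0,-0.03,0,0,0,0,0,-0.03,0,0,0,0,0,-0.03,0,0,0,0,0,-0.03,0,0,0]' 60 10 && python3 -m inch '[0,0,-0.4,0,0,0,0,0,-0.8,0,0,0,0,0,-0.8,0,0,0,0,0,-0.8,0,0,0]' |grep pos
python3 - <<'E'
from h import *
o=get_obs();t=(.516,-.2197);print(o["position"],toolshift([t[0]-o["position"][0],t[1]-o["position"][1],0]).round(3))
a=camera("scene")[160:300,340:490,::-1];cv2.imwrite("pics/c6.png",cv2.resize(a,None,fx=3,fy=3))
E
```

```text
position: [0.5829, 0.1943, 0.1172]
ft_force: [-5.8, -0.8, 17.0]
time: 22.92
position: [0.583, 0.1942, 0.1165]
tool_rot: [0.975, 0.22, 0.0, 0.0]
ft_force: [-0.7, -0.2, 0.2]
grip_width: 0.0593
grip_force: 0.0
position: [0.5844, 0.1945, 0.1828]
[0.58435473 0.19446407 0.18278161] [-2.995  4.308 -0.008]
```

View pics/c6.png

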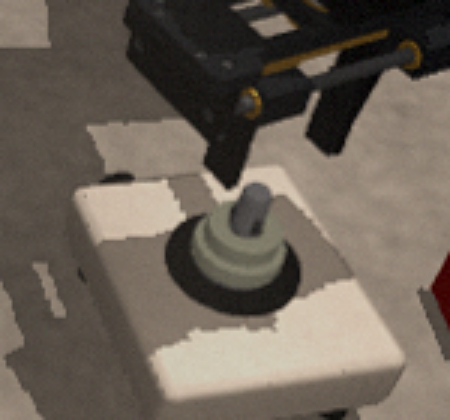

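The medium spacer sits flush on the large one. Now the small.

```bash
python3 -m inch '[-0.6,0.86,0,0,0,0,-0.6,0.86,0,0,0,0,-0.6,0.86,0,0,0,0]' 55 |grep pos&& python3 -m inch '[-0.6,0.86,0,0,0,0,-0.6,0.86,0,0,0,0,-0.6,0.86,0,0,0,0]'|grep pos && python3 -m inch '[-0.6,0.86,0,0,0,0,-0.6,0.86,0,0,0,0,-0.6,0.86,0,0,0,0]'|grep pos && python3 -m inch '[-0.6,0.86,0,0,0,0,-0.6,0.86,0,0,0,0,-0.6,0.86,0,0,0,0]'|grep pos && python3 -m inch '[-0.6,0.86,0.3,0,0,0,-0.6,0.86,0.3,0,0,0,-0.6,0.86,0.3,0,0,0,-0.6,0.86,0.3,0,0,0,-0.6,0.86,0.3,0,0,0,-0.6,0.86,0.3,0,0,0,-0.6,0.86,0.3,0,0,0]' 
python3 - <<'E'
from h import *
camera("wrist")
W=get_calibration("wrist");o=get_obs();im=camera("wrist")
print(o["position"])
x,e,b=fitring(W,im,(.516,-.2197),.017);print(x.round(4),e.round(2),b,"units",toolshift([*(x-o["position"][:2]),0]).round(3))
E
```

```text
position: [0.5665, 0.106, 0.1789]
position: [0.5536, 0.0232, 0.1793]
position: [0.5406, -0.0596, 0.1797]
position: [0.5274, -0.1425, 0.18]
time: 24.88
position: [0.5139, -0.2177, 0.157]
tool_rot: [0.975, 0.221, -0.0, -0.0]
ft_force: [-0.2, -0.2, 1.0]
grip_width: 0.0548
grip_force: 0.0
[ 0.51403674 -0.21783435  0.15714518]
[ 0.5161 -0.2195] [-0.13 -0.43  0.13  0.45] [265.5 185.5 304.5 225.5] units [0.015 0.03  0.   ]
```

```bash
python3 -m inch '[0.015,0,0.5,0,0,0,0.015,0,1,0,0,0,0.015,0,1,0,0,0,0.015,0,1,0,0,0]' |grep pos && python3 -m inch '[0,0,0.3,0,0,0,0,0,0.5,0,0,0,0,0,0.5,0,0,0,0,0,0.5,0,0,0,0,0,0.5,0,0,0]' |grep pos; python3 -m inch '[0,0,0,0,0,0]'; python3 -c "
from h import *
p=get_obs()['position'];print(toolshift(np.array([.5161,-.2195,.0282])-p).round(3))"
```

```text
position: [0.5132, -0.2172, 0.075]
position: [0.5163, -0.2197, 0.0397]
time: 25.82
position: [0.5161, -0.2197, 0.0394]
tool_rot: [0.975, 0.22, 0.001, 0.002]
ft_force: [-0.6, -0.2, 0.4]
grip_width: 0.0548
grip_force: 0.0
[ 0.001 -0.004  0.14 ]
```

```bash
python3 -m inch '[0,0,0.06,0,0,0,0,0,0.12,0,0,0,0,0,0.12,0,0,0,0,0,0.12,0,0,0]' && python3 -m inch '[0,0,0,0,0,0,0,0,0,0,0,0,0,0,0,0,0,0,0,0,0,0,0,0,0,0,0,0,0,0,0,0,0,0,0,0]' 25 50
```

```text
time: 26.15
position: [0.5145, -0.2188, 0.027]
tool_rot: [0.975, 0.22, -0.0, -0.0]
ft_force: [-0.6, 0.4, 0.6]
grip_width: 0.0548
grip_force: 0.0
time: 26.65
position: [0.5148, -0.219, 0.0273]
tool_rot: [0.975, 0.22, 0.0, -0.0]
ft_force: [-0.4, 0.2, 0.1]
grip_width: 0.0326
grip_force: 50.0
```

```bash
python3 -m inch '[0,0,-0.4,0,0,0,0,0,-0.9,0,0,0,0,0,-1,0,0,0]' |grep pos&& python3 -m inch '[0.29,-0.3,-0.9,0,0,0,0.29,-0.3,-0.9,0,0,0,0.29,-0.3,-0.9,0,0,0]' |grep pos&& python3 -m inch '[0.67,-1,0,0,0,0,0.67,-1,0,0,0,0,0.67,-1,0,0,0,0]' |grep pos&& python3 -m inch '[0.67,-1,0,0,0,0,0.67,-1,0,0,0,0,0.67,-1,0,0,0,0]' |grep pos&& python3 -m inch '[0.67,-1,0,0,0,0,0.67,-1,0,0,0,0,0.67,-1,0,0,0,0]' |grep pos&& python3 -m inch '[0.67,-1,0,0,0,0,0.67,-1,0,0,0,0,0.67,-1,0,0,0,0,0.67,-1,0,0,0,0,0.67,-1,0,0,0,0,0.67,-1,0,0,0,0,0.67,-1,0,0,0,0]'
python3 -c "
from h import *
p=get_obs()['position'];print(toolshift(np.array([.583,.1943,p[2]])-p).round(3))"
```

```text
position: [0.5173, -0.2205, 0.1117]
position: [0.5293, -0.187, 0.1855]
position: [0.5386, -0.0877, 0.1791]
position: [0.5531, 0.0076, 0.1789]
position: [0.5677, 0.1027, 0.179]
time: 28.48
position: [0.5815, 0.1918, 0.1791]
tool_rot: [0.976, 0.219, -0.001, 0.0]
ft_force: [-0.1, 0.7, -0.3]
grip_width: 0.0325
grip_force: 50.0
[ 0.03 -0.02 -0.  ]
```

```bash
python3 -m inch '[0.025,-0.01,0.1,0,0,0,0.025,-0.01,0.15,0,0,0,0.025,-0.01,0.2,0,0,0,0.025,-0.01,0.2,0,0,0]' |grep -E "pos|ft"; for i in 1 2 3; do python3 -m inch '[0,0,0.03,0,0,0,0,0,0.06,0,0,0,0,0,0.06,0,0,0]'| grep -E "pos|ft"; done
```

```text
position: [0.5824, 0.1946, 0.162]
ft_force: [-1.2, 0.2, -2.0]
position: [0.5829, 0.1952, 0.158]
ft_force: [0.2, -0.2, -0.6]
position: [0.5828, 0.1953, 0.1533]
ft_force: [0.1, -0.6, -0.2]
position: [0.5828, 0.1953, 0.1484]
ft_force: [-0.3, -0.1, -0.5]
```

```bash
for i in 1 2 3; do python3 -m inch '[0,0.002,0.03,0,0,0,0,0.004,0.055,0,0,0,0,0.004,0.055,0,0,0]'| grep -E "pos|ft"; done; for i in 1 2; do python3 -m inch '[0,0,0.01,0,0,0,0,0,0.02,0,0,0,0,0,0.02,0,0,0]'| grep -E "pos|ft"; done
```

```text
position: [0.5832, 0.195, 0.1441]
ft_force: [-1.1, 0.3, -0.5]
position: [0.5832, 0.1947, 0.1398]
ft_force: [-2.3, -0.1, -0.1]
position: [0.5832, 0.1945, 0.1354]
ft_force: [-1.2, -0.5, 1.3]
position: [0.5833, 0.1944, 0.134]
ft_force: [-0.9, -0.3, 1.0]
position: [0.5833, 0.1945, 0.1324]
ft_force: [-2.7, 1.2, 1.9]
```

```bash
for i in 1 2 3; do python3 -m inch '[0,0,0.01,0,0,0,0,0,0.02,0,0,0,0,0,0.02,0,0,0]'| grep -E "pos|ft"; done
```

```text
position: [0.5833, 0.1944, 0.1307]
ft_force: [-2.3, -0.0, 1.9]
position: [0.5833, 0.1945, 0.1298]
ft_force: [-4.1, 0.8, 6.1]
position: [0.5833, 0.1945, 0.1297]
ft_force: [-6.4, -0.9, 13.4]
```

```bash
python3 -m inch '[0,0,0.01,0,0,0,0,0,0.01,0,0,0,0,0,0.01,0,0,0,0,0,0.01,0,0,0]'| grep -E "pos|ft" && python3 -m inch '[0,0,-0.015,0,0,0,0,0,-0.035,0,0,0,0,0,-0.035,0,0,0,0,0,-0.035,0,0,0,0,0,-0.035,0,0,0]' 55 10 && python3 -m inch '[0,0,-0.4,0,0,0,0,0,-0.8,0,0,0,0,0,-0.8,0,0,0,0,0,-0.8,0,0,0]' |grep pos; python3 -m inch '[0,0,-0.8,0,0,0,0,0,-0.8,0,0,0,0,0,-0.8,0,0,0,0,0,-0.8,0,0,0]' |grep pos
python3 - <<'E'
from h import *
a=camera("scene")[160:300,340:490,::-1];b=camera("side")[235:375,165:315,::-1]
cv2.imwrite("pics/c7.png",np.hstack([cv2.resize(x,None,fx=2.66,fy=2.66,interpolation=2) for x in(a,b)]))
E
```

```text
position: [0.5833, 0.1945, 0.1297]
ft_force: [-7.7, -0.4, 17.4]
time: 32.32
position: [0.5841, 0.1943, 0.1294]
tool_rot: [0.975, 0.22, 0.0, 0.0]
ft_force: [0.6, -0.5, 0.1]
grip_width: 0.0532
grip_force: 0.0
position: [0.5853, 0.1946, 0.1957]
position: [0.5838, 0.1944, 0.2578]
```

View pics/c7.png

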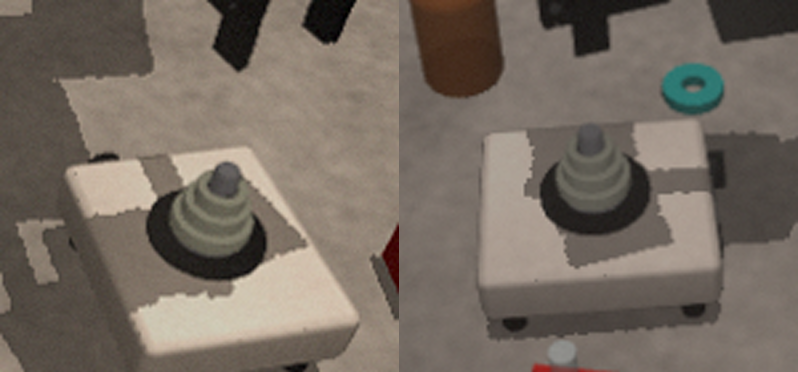

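All three rings are stacked flush, large to small, and the gripper is clear.

```bash
python3 -c "
from rig import hand_in
print(hand_in())"
```

```text
the job is handed in; nothing more can be done
None
```

I threaded the large, medium and small spacers onto the spindle in that order and pressed each one down until it seated (peak wrist force about 17 N). I then released them and handed the job in at about 33 s; the final pictures show the stack flush, but no verdict came back.

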